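# Switch the dust suction to the other box

## Task

Switch the dust suction from the box that is open now to the one that is shut: first slide the shut box's flat gate plate fully open, and only then slide the other box's gate fully shut. The plates have no handles, so press a fingertip on the bare metal and drag it along. Do not push the loose things beside the boxes about.

Things in the scene. Friction and masses are not known exactly. Their poses are not given: they have to be found in the camera images.
- round_box: fixed plywood dust box 120 (x) x270 (y) x60 mm, origin at its underside's centre, +y to its port end. Grey top with a window x -35..35, y -37..113 mm; in it a flat handleless metal gate plate, top 55 mm above the table, side rails 56, end covers (y -135..-37 and 113..135) 58. Round port, 60 mm diameter, at y 81 mm. Its gate starts open. Pipe stub 22 mm out on the +x side.
- round_gate (a joint): round-port box's gate plate, m: 0 shut, 0.085 open (stops at both). It grows as the plate slides to box -y; plate fills the window from y -0.037 up to its edge at 0.121 - joint. About 2 N moves it, it stays where left; press on its bare face (about 10 N) and drag. Starts open, 0.072 to 0.085. Port wholly covered under 0.008, wholly clear over 0.070.
- slot_box: fixed plywood dust box 120 (x) x270 (y) x60 mm, origin at its underside's centre, +y to its port end. Grey top with a window x -35..35, y -37..113 mm; in it a flat handleless metal gate plate, top 55 mm above the table, side rails 56, end covers (y -135..-37 and 113..135) 58. Two port slots 22x56 mm, y 53..109 mm. Its gate starts shut. Pipe stub 22 mm out on -x side.
- slot_gate (a joint): slotted-port box's gate plate, m: 0 shut, 0.085 open (stops at both). It grows as the plate slides to box -y; plate fills the window from y -0.037 up to its edge at 0.121 - joint. About 2 N moves it, it stays where left; press on its bare face (about 10 N) and drag. Starts shut, 0 to 0.006. Port wholly covered under 0.008, wholly clear over 0.070.
- tin_center (a point): centre of a loose flat round metal tin, 68 mm diameter, 26 mm high, standing between the boxes; leave it alone
- wood_block_center (a point): centre of a loose wooden offcut, 50x85x20 mm, left of the boxes; leave it alone
- push_pad_center (a point): centre (half-way up) of a loose wooden push pad with an upright handle, 132x90x105 mm, right of the boxes; leave it alone

How it is judged (in metres and radians):
On the way:
1. the slotted box's gate is slid open clear of its port while the round-port box's gate is still open (value of joint slot_gate above 0.07 m and value of joint round_gate above 0.06 m), for 0.2 s.
At the end, for the whole second after the job is handed in: The slotted box's gate is open, clear of its port (joint over 0.070 of 0.085 m), and the round-port box's gate is shut over its port (joint under 0.008 m) (value of joint slot_gate above 0.07 m and value of joint round_gate below 0.008 m); the robot touches nothing.
It fails at once if the tin is pushed more than 30 mm from its place (distance of tin_center from where it was at the start of the episode above 0.03 m).
It fails at once if the wooden offcut is pushed more than 30 mm from its place (distance of wood_block_center from where it was at the start of the episode above 0.03 m).
It fails at once if the push pad is pushed more than 30 mm from its place (distance of push_pad_center from where it was at the start of the episode above 0.03 m).
It also fails if it takes over 64 s, if anything falls off the work surface, if the arm or the gripper's body presses on something with over 40 N, if the wrist force passes 120 N, or if a joint passes its speed limit or range.

## Robot

A 6-joint arm with a two-finger parallel gripper is mounted at the origin on a cart in front of the work surface, level with it; the furniture and walls round the work are solid. World frame = base frame: x ahead of the robot, y to its left, z up, the work surface at z = 0. Lengths are in mm, angles in rad, forces in N, time in s.
With the tool pointing down it reaches from about 250 to 725 mm from the base axis. Payload 4 kg.
Tool frame: the origin (TCP) lies on the centre line of the jaws, within the pads' length; the fingertips stand 14 mm ahead of it and the grasp point (between the pads) lies 5 mm behind it (arm.tip_reach is the distance from the TCP to the fingertips, in mm); z points along the fingers, y is the direction in which the jaws open and shut (so a half turn about z gives the same grasp; the last joint's range is limited). The gripper opens to 85 mm and grips with 20 to 120 N. Pads are 22 mm wide; open, the fingers measure 114 mm over their backs; the gripper's body (76 mm by 85 mm) begins 54 mm behind the grasp point. The pads swing forward as they close: fully open they stand 13 mm farther back than shut.
Start: joints at [-1.22, 0.241, 0.005, 1.335, 0, 1.571], TCP at [171.823, -469.549, 245.306] pointing down, gripper open.
Joint ranges: [-2.72, 2.72], [-1.05, 1.87], [-1.09, 1.28], [-1.99, 2.15], [-1.42, 1.44], [-3.14, 3.14]. Speed limits (rad/s): [2.79, 2.79, 3.14, 3.14, 3.14, 3.14].

## Interface

Orientations are given as a rotation vector (axis times angle).
In Python, from plant import arm, viewer, ticket gives the robot as it stands.
- The arm moves only by the tool send_rows, never from a script. Its argument "targets" is one flat list of numbers, 4 for each row, row after row: the shift along the world's x, y, z in units of 30 mm (1.0 is 30 mm), then the turn about the world's z in rad. In form: [tx, ty, tz, yaw, tx, ty, tz, yaw, ...]. A call has 1 to 8 rows; each row shifts and turns the pose as measured when the row begins; what a row does not reach is not made up. A row lasts 1/12 s, in which the tool goes at most 41.7 mm and 7.16 degrees, less where a joint would pass 70% of its speed; a pose out of reach is approached as far as the arm can. A call is refused whole if a number of a shift passes 1 or a number of a turn 0.125, either way. A call with a gripper value outside its range is refused whole. "grip" is the closure in counts, from 0 (fully open) to 255 (shut), set as the call begins (left out, the last holds). The fingers move at their own pace and stop on an object; "newtons" is the grip in N (left out, the last holds). Time passes only in rows, so rows that do not move let the fingers close. It gives the time, the measured TCP pose, the force and the opening at its end, in the units of the state.
- arm.state(): the state, without advancing time (a new reading comes with each control period).
- viewer.snapshot(name): name is "side" or "top"; returns (picture, depth): 480x640x3 uint8, red, green, blue; 480x640 float32, mm along the optical axis (not along the pixel's ray), 0 where there is no reading.
- viewer.get_calibration(name): a dict with "fovy" (degrees; the focal length in pixels is half the picture's height over the tangent of half this angle, whatever the lens; pixels are square), "cx", "cy" (the principal point, pixels), "k1" (the pictures are not rectified: a ray, as slopes to the right and down, at radius r is drawn at 1 + k1 r^2 times it, then the intrinsics apply), "R" (3x3) and "t" (3): a world point X has camera coordinates R X + t. Camera axes: x right, y down, z forward; pixel columns grow to the right and rows downward; lengths in mm; the calibration is good to about 2 mm. A picture is of the moment at which its call begins. get_calibration takes no time and is no camera call.
- ticket.job_done(): hands the job in, once; it reports no verdict.
The state is a dict: "clock": time; "q": joint angles; "qd": joint speeds; "joint_efforts": joint torques, N m; "ee_pos": TCP position; "ee_rot": TCP orientation; "contact_force": force on the tool from outside, world axes, zero at the start; "wrist_torque": the same for the moment, N m; "finger_gap": finger opening in mm.
Only numpy, scipy, OpenCV 4.12 (cv2) and the standard library are available. Lean on these libraries where they do the work, as an engineer would, in place of code of your own. Each camera call takes 0.05 s, during which the arm holds its last target.

## Working session

There is one attempt and no reset: what is moved stays moved. The work goes in short steps, Python scripts to look and compute and a tool call to move; the robot and the scene stay as the last step left them, time stands still between calls to the robot, and variables do not carry over. Pictures are saved under pics/ and viewed, and the job is handed in when it is done.

Besides the shell and the picture viewer there is one more tool, called after ">>>" in YAML: its name, and indented under it one key for each argument. send_rows: Moves the arm, as the interface text tells. Its arguments: {"type":"object","properties":{"targets":{"type":"array","items":{"type":"number"}},"grip":{"type":"number"},"newtons":{"type":"number"}},"required":["targets"]}

```bash
ls; mkdir -p pics
cat > h.py <<'E'
import numpy as np,cv2
from plant import arm,viewer,ticket
def snap(name,fn):
    p,d=viewer.snapshot(name); cv2.imwrite(fn+'.png',p[:,:,::-1]); np.save(fn+'.npy',d); return p,d
def cal(name):
    c=viewer.get_calibration(name); f=240/np.tan(np.radians(c['fovy'])/2); return c,f
def K(name):
    c,f=cal(name); return np.array([[f,0,c['cx']],[0,f,c['cy']],[0,0,1.]]),np.array([c['k1'],0,0,0,0.]),np.array(c['R']),np.array(c['t'])
def rays(name,px):
    k,dist,R,t=K(name)
    u=cv2.undistortPoints(np.array(px,float).reshape(-1,1,2),k,dist).reshape(-1,2)
    return np.c_[u,np.ones(len(u))],R,t
def at_depth(name,px,d):
    r,R,t=rays(name,px); return (r*np.array(d).reshape(-1,1)-t)@R
def at_z(name,px,z):
    r,R,t=rays(name,px); o=-R.T@t; w=r@R; s=(z-o[2])/w[:,2]; return o+w*s[:,None]
def proj(name,X):
    k,dist,R,t=K(name); return cv2.projectPoints(np.array(X,float).reshape(-1,1,3),cv2.Rodrigues(R)[0],t,k,dist)[0].reshape(-1,2)
E
python3 - <<'E'
from h import *
print(arm.state())
for n in('top','side'):
    snap(n,'pics/a_'+n); print(n,viewer.get_calibration(n))
E
```

```text
pics
{'clock': 0.0, 'q': array([-1.21997386e+00,  2.41412671e-01,  3.76240091e-03,  1.33521187e+00,
        6.37742538e-06,  1.57080762e+00]), 'qd': array([-0.00070228, -0.00131489,  0.00181152, -0.00034532, -0.00077959,
       -0.00052791]), 'joint_efforts': array([ 9.73944079e-04, -3.72323692e+01,  2.52403468e+01,  1.70221488e-02,
       -4.47520745e-05, -6.86366121e-06]), 'ee_pos': array([ 171.63423543, -468.99082275,  244.42765414]), 'ee_rot': array([-3.09138352e+00, -5.47876333e-01,  5.56083682e-04]), 'contact_force': array([ 0.0797444 ,  0.22830438, -0.32047522]), 'wrist_torque': array([ 6.37650906e-03,  4.85971244e-05, -2.69028361e-02]), 'finger_gap': 85.23244194680316}
top {'fovy': 48.35830118928569, 'cx': 321.5910778483702, 'cy': 242.04658007584268, 'k1': -0.009809079564910032, 'R': array([[-0.00331441, -0.99990519,  0.01336515],
       [-0.98948725,  0.00134691, -0.14461384],
       [ 0.14458212, -0.01370395, -0.9893979 ]]), 't': array([ -26.65360398,  513.62133231, 1517.81700163])}
side {'fovy': 51.94747384626338, 'cx': 317.94291543067317, 'cy': 230.54141511659708, 'k1': 0.0004807709428922459, 'R': array([[-0.94571012, -0.32463494,  0.01563719],
       [-0.18242219,  0.4903736 , -0.85220648],
       [ 0.26898793, -0.80879286, -0.52297189]]), 't': array([ 473.88602822,  154.67957419, 1350.60595241])}
```

View pics/a_top.png

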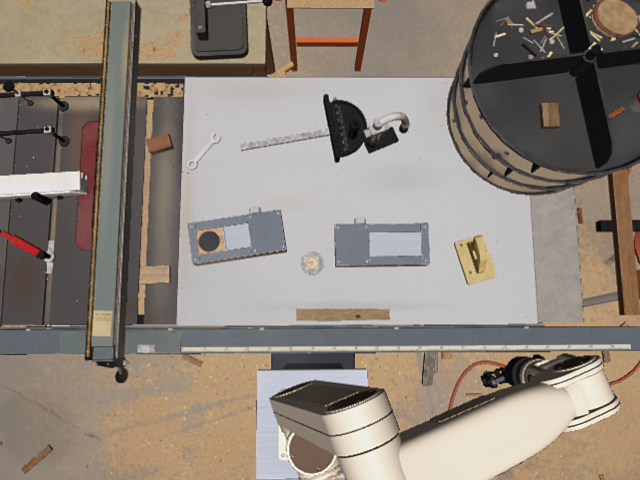

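View pics/a_side.png

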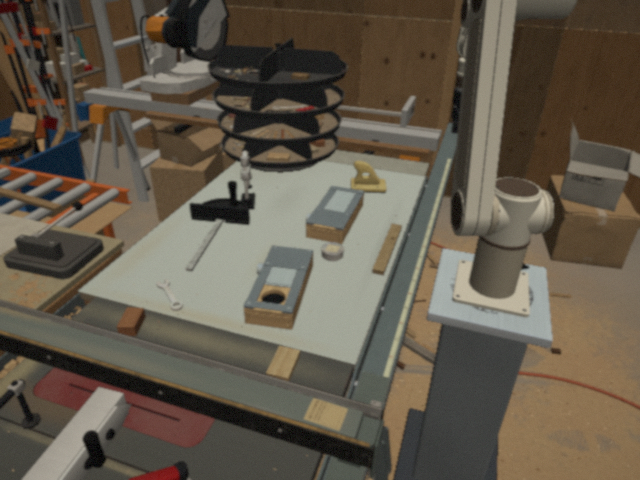

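The top view shows the round box at about (237,235), port at (210,241) to the left. The slot box is at about (382,244), port end to the right. The tin is at (312,263) between them, and the push pad is at (475,258). Next I measure the box corners on an enlarged crop.

Run:
```python
import cv2
a=cv2.imread('pics/a_top.png')
cv2.imwrite('pics/c1.png',cv2.resize(a[195:285,180:300],None,fx=6.6,fy=6.6,interpolation=cv2.INTER_CUBIC))
cv2.imwrite('pics/c2.png',cv2.resize(a[195:285,325:445],None,fx=6.6,fy=6.6,interpolation=cv2.INTER_CUBIC))
```

```text
(no output)
```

View pics/c1.png

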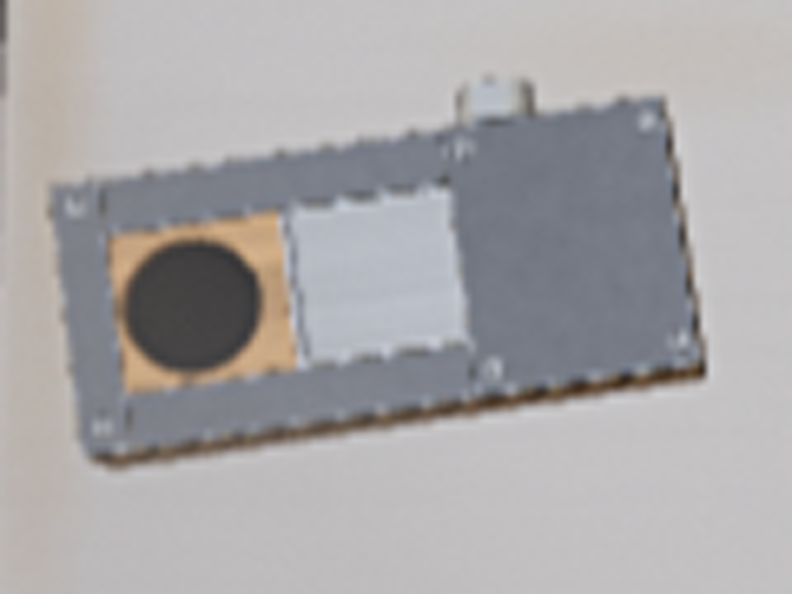

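View pics/c2.png

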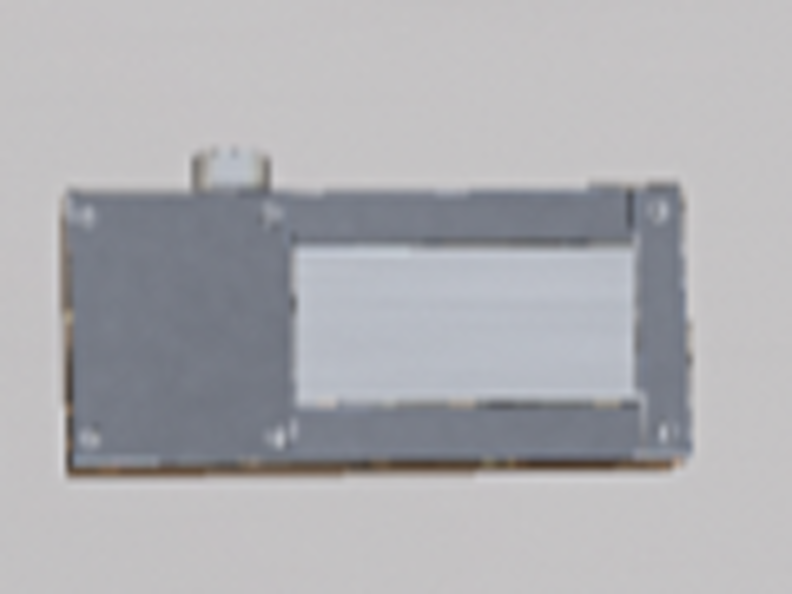

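```bash
cat >> h.py <<'E'
def fit(L,W):
    L=np.array(L,float);W=np.array(W,float)[:,:2]
    lc,wc=L.mean(0),W.mean(0);H=(L-lc).T@(W-wc)
    a=np.arctan2(H[0,1]-H[1,0],H[0,0]+H[1,1]);R=np.array([[np.cos(a),-np.sin(a)],[np.sin(a),np.cos(a)]])
    return a,wc-R@lc,R
E
python3 - <<'E'
from h import *
f=lambda c,ox:[(ox+(u+.5)/6.6-.5,195+(v+.5)/6.6-.5) for u,v in c]
L=[(60,135),(60,-135),(-60,-135),(-60,135),(35,113),(35,-37),(-35,-37),(-35,113)]
c1=f([(52,187),(664,98),(704,368),(85,458),(108,233),(452,185),(468,345),(125,392)],180)
c2=f([(690,458),(68,465),(66,190),(680,185),(640,403),(292,403),(293,247),(636,243)],325)
for nm,c in(('round',c1),('slot',c2)):
    W=at_z('top',c,57.)
    a,t,R=fit(L,W); print(nm,a,t.round(1)); print((W[:,:2]-(np.array(L)@R.T+t)).round(1).tolist())
    d=np.load('pics/a_top.npy')
    for l in L[:0]+[(0,0),(0,20),(0,-90)]:
        p=proj('top',[*(R@l+t),56]); i=p[0].round().astype(int); print(l,p[0].round(1),at_depth('top',p,[d[i[1],i[0]]]).round(1))
    if nm=='round':
        e=at_z('top',f([(288,210),(302,367)],180),55.)[:,:2]; print('edge',((e-t)@R).round(1))
for nm,p,z in(('tin',(312,263),26),('pad',(475,258),50),('block',(342,314),20)): print(nm,at_z('top',[p],z).round(0))
d=np.load('pics/a_top.npy')
print(at_depth('top',[(312,263)],[d[263,312]]))
E
```

```text
round 0.14368256475835378 [527.3 216.5]
[[-0.4, -0.2], [0.4, 0.5], [-0.3, -0.6], [-0.4, -1.1], [0.8, 0.2], [0.5, -0.7], [-0.8, 1.2], [0.3, 0.7]]
(0, 0) [236.6 236.5] [[527.2 216.5  56.3]]
(0, 20) [229.7 237.5] [[525.2 237.2  50.6]]
(0, -90) [267.7 232.1] [[539.3 127.   61.2]]
edge [[ 35.1  34.7]
 [-34.5  37. ]]
slot -3.135907233664956 [ 505.7 -200.7]
[[0.3, 0.6], [-0.7, 0.7], [0.2, 0.0], [0.7, 0.4], [-0.5, -0.5], [0.6, 1.1], [-0.7, -0.9], [0.0, -1.3]]
(0, 0) [381.7 243.7] [[ 504.7 -199.7   63.4]]
(0, 20) [388.7 243.7] [[ 506.4 -221.2   52.3]]
(0, -90) [350.5 243.9] [[ 505.  -110.6   57.5]]
tin [[454.   0.  26.]]
pad [[ 465. -470.   50.]]
block [[306. -86.  20.]]
[[4.54230961e+02 1.66391308e-01 1.97870495e+01]]
```

>>> send_rows:
  targets: [0.9,0.5,0,-0.06,0.9,0.5,0,-0.06,0.9,0.5,0,-0.06,0.9,0.5,0,-0.06,0.9,0.5,-0.2,-0.06,0.9,0.5,-0.2,-0.05,0.9,0.5,-0.2,0,0.9,0.5,-0.2,0]
  grip: 255
  newtons: 60

```text
clock: 0.77
ee_pos: [389.2, -345.6, 217.3]
ee_rot: [-3.136, 0.051, 0.006]
contact_force: [0.1, -0.4, 0.0]
finger_gap: 0.0
```

>>> send_rows:
  targets: [0.7,0.3,-0.3,0,0.7,0.3,-0.4,0,0.7,0.3,-0.5,0,0.7,0.3,-0.5,0,0.6,0.3,-0.6,0,0.4,0.2,-0.6,0,0.2,0.1,-0.6,0,0,0,0,0]

```text
clock: 1.43
ee_pos: [518.8, -281.8, 102.9]
ee_rot: [-3.133, 0.035, 0.012]
contact_force: [-1.6, 0.9, -0.6]
finger_gap: -0.1
```

Run:
```python
from h import *
print(arm.tip_reach, arm.state())
p,d=snap('top','pics/b'); cv2.imwrite('pics/b_c.png',cv2.resize(p[180:300,300:500,::-1],None,fx=4,fy=4,interpolation=cv2.INTER_CUBIC))
```

```text
14.0 {'clock': 1.4333, 'q': array([-0.49948052,  0.51876056,  0.03391265,  1.09681249,  0.00396985,
        2.66427305]), 'qd': array([ 0.00849377, -0.01242756,  0.03039911,  0.04639359, -0.00887214,
       -0.0041276 ]), 'joint_efforts': array([  0.34131965, -50.26341319,  25.14555931,  -0.77367481,
         0.06249411,   0.06850809]), 'ee_pos': array([ 518.77877783, -281.75109683,  102.88071049]), 'ee_rot': array([-3.13277333,  0.03474777,  0.01211091]), 'contact_force': array([-1.59743097,  0.92989525, -0.6401209 ]), 'wrist_torque': array([ 0.0185309 ,  0.08572227, -0.02638177]), 'finger_gap': -0.12243726097379279}
```

View pics/b_c.png

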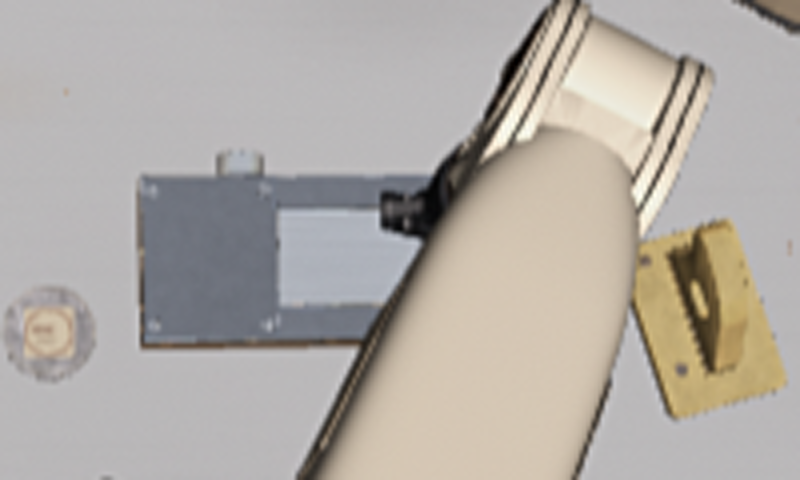

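The top view shows the arm over the port end of the slot box, at crop (430,210). The plate is still shut, and the tin and pad are untouched. I'll centre x and lower slowly.

>>> send_rows:
  targets: [-0.25,-0.15,-0.2,0,-0.2,-0.1,-0.2,0,0,-0.05,-0.2,0,0,0,-0.15,0,0,0,-0.1,0,0,0,0,0]

```text
clock: 1.98
ee_pos: [502.3, -295.8, 81.1]
ee_rot: [-3.137, 0.043, 0.005]
contact_force: [-0.7, 0.4, 0.1]
finger_gap: -0.0
```

>>> send_rows:
  targets: [0.1,0.15,-0.1,0,0,0.05,-0.1,0,0,0,-0.1,0,0,0,-0.05,0,0,0,0,0]

```text
clock: 2.4
ee_pos: [506.4, -289.8, 70.9]
ee_rot: [-3.138, 0.044, 0.001]
contact_force: [0.5, 1.3, -0.5]
finger_gap: 0.1
```

>>> send_rows:
  targets: [0,0,-0.05,0,0,0,-0.05,0,0,0,-0.05,0]

```text
clock: 2.65
ee_pos: [506.8, -289.8, 68.9]
ee_rot: [-3.139, 0.043, -0.001]
contact_force: [-5.1, 2.0, 13.4]
finger_gap: 0.3
```

>>> send_rows:
  targets: [0,0.1,-0.05,0,0,0.15,-0.05,0,0,0.2,-0.05,0,0,0.2,-0.05,0]

```text
clock: 2.98
ee_pos: [506.7, -276.4, 69.0]
ee_rot: [3.129, -0.05, 0.005]
contact_force: [-2.5, -2.8, 7.2]
finger_gap: 0.1
```

>>> send_rows:
  targets: [0,0.2,-0.07,0,0,0.2,-0.07,0,0,0.2,-0.07,0,0,0.2,-0.07,0,0,0.2,-0.07,0,0,0.2,-0.07,0]

```text
clock: 3.48
ee_pos: [506.4, -250.1, 69.0]
ee_rot: [3.103, -0.061, 0.013]
contact_force: [-4.8, -2.1, 10.9]
finger_gap: -0.0
```

>>> send_rows:
  targets: [0,0.2,-0.07,0,0,0.2,-0.07,0,0,0.2,-0.07,0,0,0.2,-0.07,0]

```text
clock: 3.82
ee_pos: [506.2, -232.3, 69.1]
ee_rot: [3.085, -0.068, 0.018]
contact_force: [-5.6, -3.1, 10.8]
finger_gap: -0.4
```

Run:
```python
from h import *
p,d=snap('top','pics/d'); q,d=snap('side','pics/d2')
a=cv2.resize(p[200:290,310:450,::-1],None,fx=5,fy=5,interpolation=cv2.INTER_CUBIC);cv2.imwrite('pics/d_c.png',a)
cv2.imwrite('pics/d2_c.png',cv2.resize(q[160:280,270:430,::-1],None,fx=4,fy=4,interpolation=cv2.INTER_CUBIC))
```

```text
(no output)
```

View pics/d_c.png

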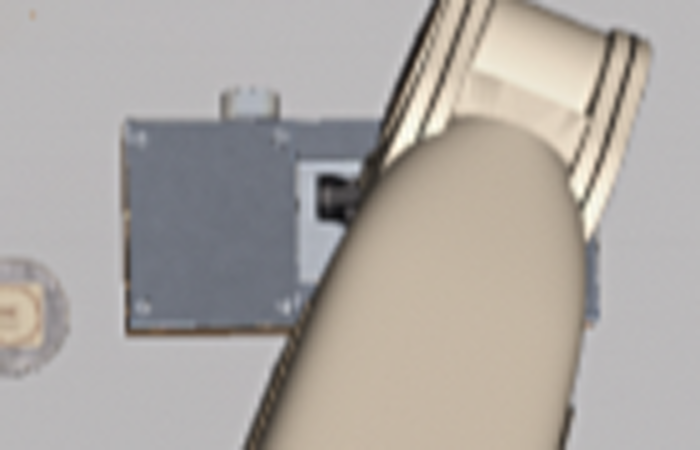

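View pics/d2_c.png

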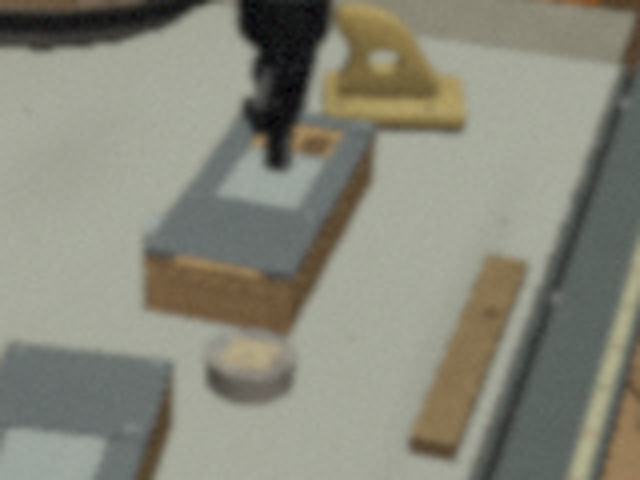

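The side view shows the port appearing behind the finger at crop (310,142), so the plate is following the fingertip. I'll keep dragging.

>>> send_rows:
  targets: [0,0.25,-0.07,0,0,0.25,-0.07,0,0,0.25,-0.07,0,0,0.25,-0.07,0]

```text
clock: 4.25
ee_pos: [505.9, -208.2, 69.1]
ee_rot: [3.069, -0.075, 0.023]
contact_force: [-3.8, -2.9, 12.3]
finger_gap: -0.1
```

>>> send_rows:
  targets: [0,0.15,-0.07,0,0,0.15,-0.07,0]

```text
clock: 4.42
ee_pos: [506.6, -202.4, 69.3]
ee_rot: [3.059, -0.077, 0.028]
contact_force: [-1.9, -4.7, 7.1]
finger_gap: 0.4
```

>>> send_rows:
  targets: [0,0.2,-0.07,0,0,0.2,-0.07,0]

```text
clock: 4.58
ee_pos: [509.2, -194.6, 69.4]
ee_rot: [3.048, -0.082, 0.04]
contact_force: [-1.4, -4.6, 7.1]
finger_gap: 0.5
```

>>> send_rows:
  targets: [0,0,0.3,0,0,0,0.7,0,0,0,0.7,0,0,0,0.7,0,0,0.8,0.4,0,0,0.8,0,0,0,0.8,0,0,0,0.8,0,0]

```text
clock: 5.25
ee_pos: [509.8, -99.7, 162.2]
ee_rot: [3.047, -0.094, 0.047]
contact_force: [0.4, 0.7, 0.4]
finger_gap: 0.2
```

>>> send_rows:
  targets: [0,1,0,0,0,1,0,0,0,1,0,0,0,1,0,0,0,1,0,0,0,1,0,0,0,1,0,0,0,1,0,0]

```text
clock: 5.92
ee_pos: [513.0, 46.7, 166.1]
ee_rot: [3.132, 0.15, 0.058]
contact_force: [0.6, -0.2, 0.3]
finger_gap: -0.0
```

Run:
```python
from h import *
p,d=snap('top','pics/e')
a=cv2.resize(p[195:285,325:445,::-1],None,fx=6.6,fy=6.6,interpolation=cv2.INTER_CUBIC);cv2.imwrite('pics/e_c.png',a)
```

```text
(no output)
```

View pics/e_c.png

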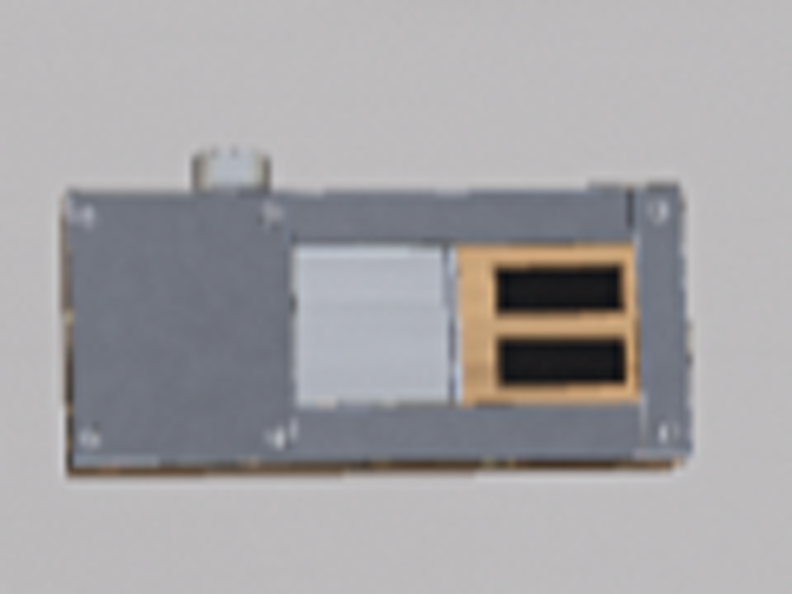

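The slot gate is open: its plate edge is at crop column 452, and both slots are clear. The reported yaw moved during transit, so I'm checking the wrist joint.

Run:
```python
from h import *
print(arm.state()['q'])
```

```text
[ 0.0977862   0.29260131 -0.13852854  1.10216018 -0.00491769  3.14058345]
```

Joint 6 is at its limit, so I'll turn the tool by + yaw to bring it back into mid-range before going on.

>>> send_rows:
  targets: [0,0,0,0.1,0,0,0,0.12,0,0,0,0.12,0,0,0,0.12,0,0,0,0.12,0,0,0,0.12,0,0,0,0.12,0,0,0,0.12]

```text
clock: 6.63
ee_pos: [514.9, 52.8, 165.2]
ee_rot: [-2.68, -1.605, -0.052]
contact_force: [0.2, -0.8, 0.4]
finger_gap: 0.1
```

>>> send_rows:
  targets: [0.05,0.6,0,0.12,0.05,0.7,0,0.12,0.05,0.7,0,0.12,0.1,0.7,0,0.12,0.1,0.7,-0.2,0.12,0.1,0.7,-0.3,0,0,0.7,-0.4,0,0,0,0,0]

```text
clock: 7.3
ee_pos: [531.2, 202.8, 137.2]
ee_rot: [-2.046, -2.349, -0.045]
contact_force: [-0.3, -0.9, -1.1]
finger_gap: -0.2
```

Run:
```python
from h import *
from scipy.spatial.transform import Rotation as Ro
s=arm.state();print(s['q'],Ro.from_rotvec(s['ee_rot']).as_matrix().round(3))
```

```text
[ 0.34583192  0.43196178 -0.01180117  1.11420869  0.03699299  1.77935706] [[-0.137  0.991 -0.   ]
 [ 0.99   0.137  0.039]
 [ 0.039  0.005 -0.999]]
```

>>> send_rows:
  targets: [-0.05,0,-0.5,0,0,0,-0.5,0,0,0,-0.4,0,0,0,-0.25,0,0,0,-0.15,0,0,0,-0.1,0,0,0,0,0]

```text
clock: 7.88
ee_pos: [530.7, 203.5, 78.1]
ee_rot: [-2.043, -2.353, -0.045]
contact_force: [0.0, 0.5, 0.5]
finger_gap: 0.1
```

>>> send_rows:
  targets: [0,0,-0.1,0,0,0,-0.1,0,0,0,-0.05,0,0,0,-0.05,0,0,0,-0.05,0]

```text
clock: 8.3
ee_pos: [532.8, 203.5, 69.4]
ee_rot: [-2.046, -2.354, -0.052]
contact_force: [0.0, -0.1, -0.3]
finger_gap: 0.1
```

>>> send_rows:
  targets: [-0.05,0,-0.06,0,-0.02,0,-0.06,0]

```text
clock: 8.47
ee_pos: [532.9, 203.6, 69.1]
ee_rot: [-2.049, -2.356, -0.058]
contact_force: [-3.7, -2.3, 12.2]
finger_gap: 0.3
```

>>> send_rows:
  targets: [-0.03,0.15,-0.06,0,-0.04,0.2,-0.06,0,-0.05,0.25,-0.06,0,-0.05,0.25,-0.06,0]

```text
clock: 8.8
ee_pos: [529.2, 226.7, 69.1]
ee_rot: [-2.058, -2.357, -0.062]
contact_force: [-1.9, -2.1, 10.5]
finger_gap: -0.1
```

>>> send_rows:
  targets: [-0.05,0.25,-0.06,0,-0.05,0.25,-0.06,0,-0.05,0.25,-0.06,0,-0.05,0.25,-0.06,0]

```text
clock: 9.13
ee_pos: [524.7, 256.3, 69.1]
ee_rot: [-2.066, -2.36, -0.068]
contact_force: [-3.2, -3.2, 7.8]
finger_gap: -0.0
```

>>> send_rows:
  targets: [-0.04,0.25,-0.07,0,-0.04,0.25,-0.07,0,-0.04,0.25,-0.07,0]

```text
clock: 9.38
ee_pos: [521.2, 278.9, 69.1]
ee_rot: [-2.069, -2.361, -0.073]
contact_force: [-3.9, -3.1, 11.7]
finger_gap: 0.0
```

>>> send_rows:
  targets: [-0.03,0.2,-0.07,0,-0.03,0.2,-0.07,0]

```text
clock: 9.55
ee_pos: [520.3, 290.2, 69.1]
ee_rot: [2.068, 2.359, 0.075]
contact_force: [0.4, -6.6, 10.4]
finger_gap: -0.0
```

>>> send_rows:
  targets: [-0.03,0.15,-0.07,0,0,0.1,-0.07,0]

```text
clock: 9.72
ee_pos: [520.9, 294.9, 69.0]
ee_rot: [2.064, 2.35, 0.072]
contact_force: [-5.0, -9.3, 14.1]
finger_gap: 0.2
```

>>> send_rows:
  targets: [0,0,0.3,0,0,0,0.7,0,0,0,0.7,0,0,0,0.7,0,0,-0.8,0.7,0,0,-0.8,0.3,0,0,-0.8,0,0,0,-0.8,0,0]

```text
clock: 10.38
ee_pos: [520.4, 201.4, 179.2]
ee_rot: [2.052, 2.359, 0.083]
contact_force: [-0.0, 0.1, -0.4]
finger_gap: 0.2
```

>>> send_rows:
  targets: [0,-1,0,0,0,-1,0,0,0,-1,0,0,0,-1,0,0,0,-1,0,0,0,-0.5,0,0,0,0,0,0,0,0,0,0]

```text
clock: 11.05
ee_pos: [521.2, 26.3, 185.1]
ee_rot: [2.052, 2.35, 0.098]
contact_force: [-0.3, 0.8, -0.3]
finger_gap: -0.1
```

Run:
```python
from h import *
print(arm.state()['q'],arm.state()['contact_force'])
p,d=snap('top','pics/f')
cv2.imwrite('pics/f_c.png',cv2.resize(p[195:285,180:300,::-1],None,fx=6.6,fy=6.6,interpolation=cv2.INTER_CUBIC))
snap('side','pics/f_side')
```

```text
[ 0.0325745   0.27473524 -0.11223679  1.12629602  0.0320263   1.4686733 ] [-0.26563601  0.81867367 -0.29702019]
```

View pics/f.png

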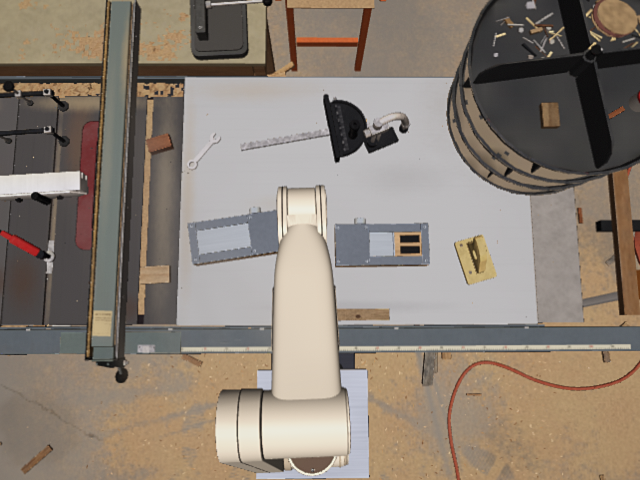

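View pics/f_c.png

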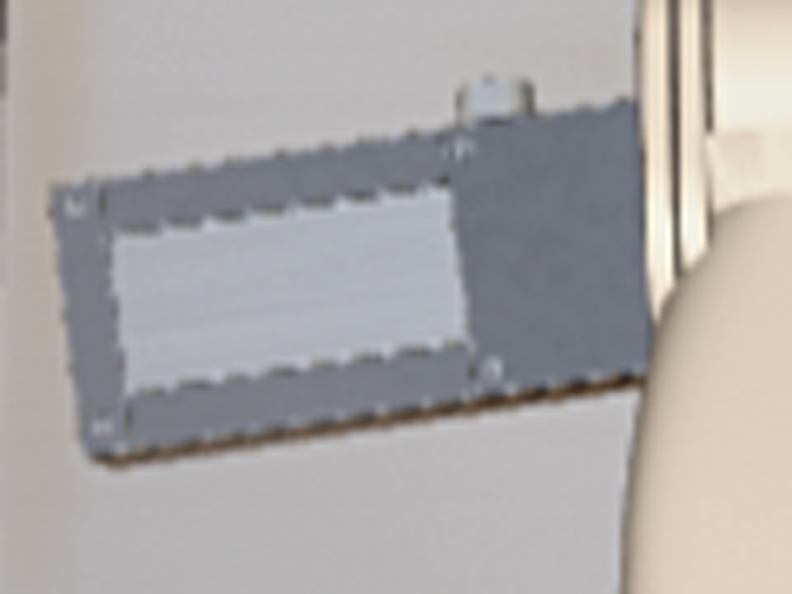

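View pics/f_side.png

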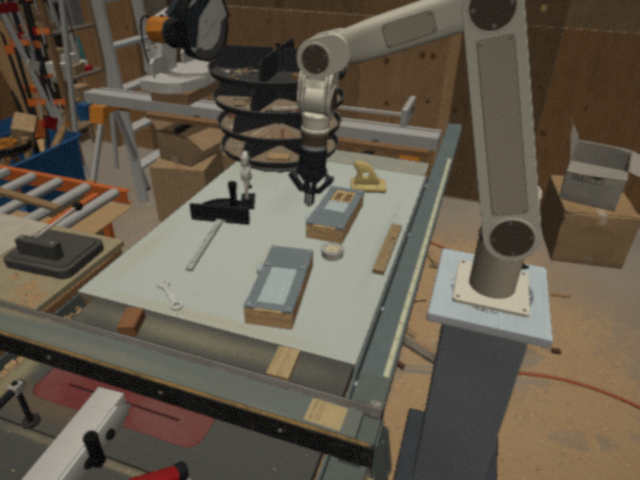

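The round box's window is completely filled by its plate, crop columns 112 to 468 with no wood showing. The drag force also rose from 3 N to 9 N at the end of that stroke, so the plate is against its stop. The slot gate is still open, and the tin, pad and offcut look unmoved in the side view. I'm handing in.

```bash
python3 -c "
from plant import ticket,arm
print(ticket.job_done(),arm.state()['clock'])"
```

```text
the job is handed in; nothing more can be done
the job is handed in; nothing more can be done
```

The dust suction is switched: the slotted box's gate is open and the round-port box's gate is shut. I handed the job in at about 11 s of the 64 s allowed; no verdict is reported.

With the gripper shut, I pressed a fingertip on each plate with about 7–14 N and dragged it. I did the slotted gate first, while the round gate was still open, and both strokes ran on until the drag force rose at the stop.

**Last checks:**
- **Slotted gate:** in the top picture after its stroke, both slots are wholly clear. The plate edge measured close to the 85 mm stop.
- **Round gate:** the plate fills the whole window. The fingertip travelled about 92 mm against the 85 mm stroke, and the drag force rose from 3 N to 9 N. The end cover hides the plate's edge, so the exact joint value could not be read.
- **Loose things:** the offcut and push pad look unmoved in both views. The arm hid the tin from above, but the side view shows it in the same place. I judged these by eye.
- **Robot:** it was clear of everything at the end, with the tool centre at 185 mm height and about 1 N of force.

**What went wrong:** on the way to the second box, joint 6 ran up against its 3.14 rad limit (reading 3.1406) and twisted the tool slightly. I turned it back into mid-range before going on. The tool also tilted by about 0.1 rad while dragging, with no visible effect on the gates.

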